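Clamp a tissue block in its holder

TASK

Swing the clamp lever of the block holder up and right back, lay the longer of the two wax tissue blocks flat in the empty nest, wax side up, and let go of it. Then swing the lever fully down over the block so that it is held. Leave the short block, the jar and the glass dish where they are.

Things in the scene. Friction and masses are not known exactly. Their poses are not given: they have to be found in the camera images.
- holder: Grey block holder fixed to the bench. Origin on the bench under the nest's centre. Base plate 15 mm thick, x -59 to +87, y -48 to +48 mm. Two hinge cheeks, 24 x 10 mm, 75 mm high, at x +69, y -24 and +24. Shut, the lever's handle points to -x, beyond the base plate.
- nest (a point): Centre of the nest's floor, 15 mm above the bench; axes as the holder's. Nest 88 mm long (x), 58 wide (y), inside four L-shaped aluminium corner walls 12 mm high, 8 thick; long sides are open over the middle 64 mm, ends over the middle 22. A block lying in the nest has its origin here, its length along x either way round.
- clamp (a joint): Clamp lever angle in rad: 0 = fully down, level over the nest (stop); grows as the handle swings up; 1.57 = upright; 1.9 = leaning back (stop). Stiff hinge: stays where it is left (2 to 3 N at the handle moves it). Starts nearly shut, 0 to 0.25.
- clamp_hinge (a point): Hinge axis of the lever, 62 mm above the bench at holder x = +69, y = 0. The axis runs along the holder's y; point axes turn with the lever (lever points along its -x).
- clamp_grip (a point): Centre of the lever's black handle, 154 mm from the hinge axis; 46 mm long (along the lever, point x), 20 wide (along the hinge axis, y), 22 thick (z), free below and beside. A steel arm 16 wide, 10 thick joins it to the hinge; a 26 mm rubber foot under the arm touches the top of a block in the nest when the lever is down.
- long_block: The block to clamp: ivory wax with brown tissue spots on top, on a grey plastic cassette, 80 mm long (x), 50 mm wide (y), 36 mm high, about 0.14 kg. Origin at the centre of its underside. Stands wax up on the bench.
- short_block: Bystander: the same kind of block but 54 mm long (x), 50 mm wide (y), 36 mm high. Origin at the centre of its underside.
- jar: Bystander: closed amber glass specimen jar with white lid, 66 mm diameter, 75 mm high. Origin at the centre of its underside.
- dish: Bystander: open glass dish, 90 mm diameter, 16 mm high. Origin at the centre of its underside.
Not all that is in view belongs to the job. What is shaped like the long_block but red or yellow is not meant.

How it is judged:
By the outcome, as a careful person would: the job done as asked, in the order asked, and still so for the second after the job is handed in, with the robot touching nothing.
It also fails if it takes over 72 s, if anything falls off the work surface, if the arm or the gripper's body presses on something with over 40 N, if the wrist force passes 120 N, or if a joint passes its speed limit or range.

ROBOT

A 6-joint arm with a two-finger parallel gripper is mounted at the origin on the work surface. World frame = base frame: x ahead of the robot, y to its left, z up, the work surface at z = 0. Lengths are in m, angles in degrees, forces in N, time in s.
With the tool pointing down it reaches from about 0.3 to 0.85 m from the base axis. Payload 4.2 kg.
Tool frame: the origin (TCP) lies between the finger pads; the fingertips stand 25 mm ahead of it and the grasp point (between the pads) lies 6 mm ahead of it; z points along the fingers, y is the line along which they close (so a half turn about z gives the same grasp; the last joint's range is limited). The gripper opens to 91 mm and grips with 3 to 60 N. Pads are 32 mm wide; open, the fingers measure 118 mm over their backs; the gripper's body (76 mm by 178 mm) begins 60 mm behind the grasp point.
Start: joints at [75, 18.312, 89.639, -0, 72.044, -1.146], TCP at [0.138, 0.558, 0.239] pointing down, gripper open.
Joint ranges: [-177.97, 177.97], [-48.28, 115.42], [12.27, 149.76], [-77.06, 257.06], [2.81, 150.46], [-146.56, 146.56]. Speed limits (degrees/s): [147.25, 147.25, 180, 180, 180, 180].

INTERFACE

Orientations are given as [roll, pitch, yaw] about the fixed x, y, z axes, in that order (R = Rz(yaw) Ry(pitch) Rx(roll)).
In Python, from bench import readout, viewer, r gives the robot as it stands.
- The arm moves only by the tool apply_moves, never from a script. Its arguments are lists of equal length, an entry for each row: "fingers": the closure in counts, from 0 (fully open) to 255 (shut); "travel": the shift along the world's x, y, z in m, a list of three; "roll": the turn about the world's z in rad. A call has 1 to 5 rows; each row shifts and turns the commanded pose from where the row before left it; what a row does not reach is not made up. A row lasts 1/12 s, in which the tool goes at most 41.7 mm and 7.16 degrees, less where a joint would pass 70% of its speed; a pose out of reach is approached as far as the arm can. A call with a gripper value outside its range is refused whole. The fingers move at their own pace and stop on an object; "squeeze" is the grip in N (left out, the last holds). Time passes only in rows, so rows that do not move let the fingers close. It gives the time, the measured TCP pose, the force, the opening and the grip force at its end, in the units of the state.
- readout.observe(): the state, without advancing time (a new reading comes with each control period).
- viewer.grab_frame(name): name is "scene" or "top" or "wrist"; returns a dict with "color" (384x512x3 uint8, blue, green, red), "fov_y" (degrees; the focal length in pixels is half the picture's height over the tangent of half this angle, whatever the lens; pixels are square), "cx", "cy" (the principal point, pixels), "rvec" (rotation vector, rad) and "tvec" (3), from world to camera coordinates, as OpenCV has them. Camera axes: x right, y down, z forward; pixel columns grow to the right and rows downward; lengths in m; the calibration is good to about 2 mm. A picture is of the moment at which its call begins. There is no depth.
- r.hand_in(): hands the job in; it is judged then, once.
The state is a dict: "time": time; "qpos": joint angles; "joint_velocities": joint speeds; "tau": joint torques, N m; "tool_pos": TCP position; "orientation": TCP orientation; "force": force on the tool from outside, world axes, zero at the start; "torque": the same for the moment, N m; "width": finger opening in m; "finger_force": force on a finger pad.
Only numpy, scipy, OpenCV 4.12 (cv2) and the standard library are available. Lean on these libraries where they do the work, as an engineer would, in place of code of your own. Each camera call takes 0.05 s, during which the arm holds its last target. There are 200 camera calls.

## Working session

There is one attempt and no reset: what is moved stays moved. The work goes in short steps, Python scripts to look and compute and a tool call to move; the robot and the scene stay as the last step left them, time stands still between calls to the robot, and variables do not carry over. Pictures are saved under pics/ and viewed, at most 10 in all, crops included, and the job is handed in when it is done.

Besides the shell and the picture viewer there is one more tool, called after "Emit:" as a command line: name --pt "numbers of a row" for each row, then --argument value for the rest. apply_moves: Moves the arm, as the interface text tells. Its arguments: {"type":"object","properties":{"fingers":{"type":"array"},"travel":{"type":"array"},"roll":{"type":"array"},"squeeze":{"type":"number"}},"required":["fingers","travel","roll"]}

```bash
mkdir -p pics; cat > h.py <<'E'
import numpy as np, cv2
from bench import readout, viewer, r
def grab(n,save=None):
    f=viewer.grab_frame(n)
    if save: cv2.imwrite('pics/'+save,f['color'])
    return f
def cam(f):
    R,_=cv2.Rodrigues(np.array(f['rvec'],float)); t=np.array(f['tvec'],float).ravel()
    F=f['color'].shape[0]/2/np.tan(np.radians(f['fov_y'])/2)
    return R,t,F
def ray(f,u,v,z):
    R,t,F=cam(f); d=R.T@np.array([(u-f['cx'])/F,(v-f['cy'])/F,1]); c=-R.T@t
    return c+d*(z-c[2])/d[2]
def proj(f,p):
    R,t,F=cam(f); q=R@np.array(p)+t; return q[:2]/q[2]*F+[f['cx'],f['cy']]
E
python3 - <<'E'
from h import *
import pickle
fs={n:grab(n) for n in('scene','top','wrist')}
pickle.dump(fs,open('f0.pkl','wb'))
cv2.imwrite('pics/a.png',np.hstack([cv2.resize(fs[n]['color'],(400,300)) for n in('scene','wrist')]))
cv2.imwrite('pics/top.png',cv2.resize(fs['top']['color'],(800,600)))
for n in fs:
    R,t,F=cam(fs[n]);print(n,(-R.T@t).round(3),R[2].round(2),F)
print(readout.observe())
E
```

```text
scene [ 1.076 -0.536  1.015] [-0.43  0.38 -0.82] 403.95909024140786
top [ 0.434 -0.111  1.175] [ 0.12 -0.02 -0.99] 399.5562222402182
wrist [0.071 0.574 0.384] [ 0.24 -0.06 -0.97] 289.1158237243996
{'time': 0.15, 'qpos': array([ 7.49997995e+01,  1.83410248e+01,  8.96887959e+01,  8.09907631e-04,
        7.20447274e+01, -1.14496236e+00]), 'joint_velocities': array([ 0.07201095, -0.10222362, -0.11492775, -0.09064729, -0.0548666 ,
        0.03195858]), 'tau': array([ 4.74716999e-04, -4.12773263e+01, -2.32155776e+01,  7.27977930e-02,
        4.34025074e-02, -9.12828546e-05]), 'tool_pos': array([0.13759232, 0.55794249, 0.23834602]), 'orientation': array([-1.79925482e+02, -2.25960550e-03,  1.66144510e+02]), 'force': array([-0.41166464, -0.61926311, -0.31463032]), 'torque': array([ 0.02601857, -0.00659373,  0.00637685]), 'finger_force': 0.0, 'width': 0.0910349784420791}
```

View pics/top.png

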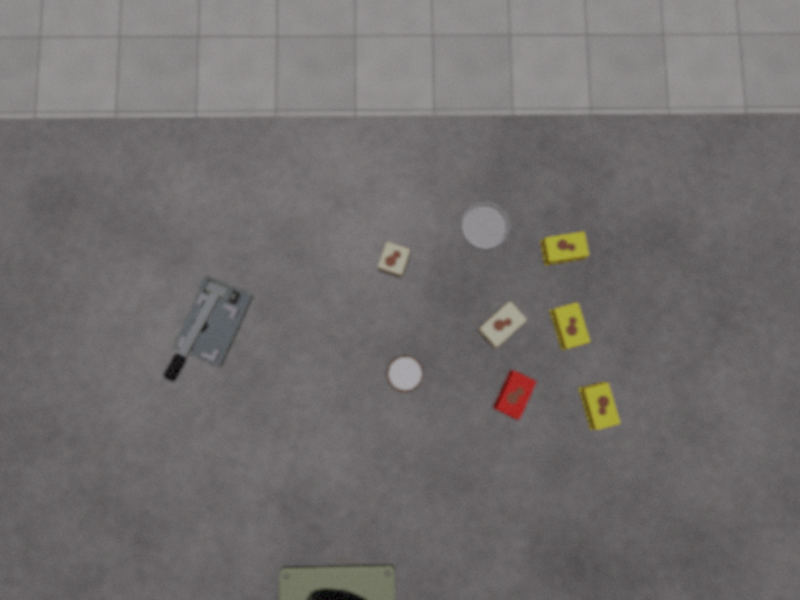

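View pics/a.png

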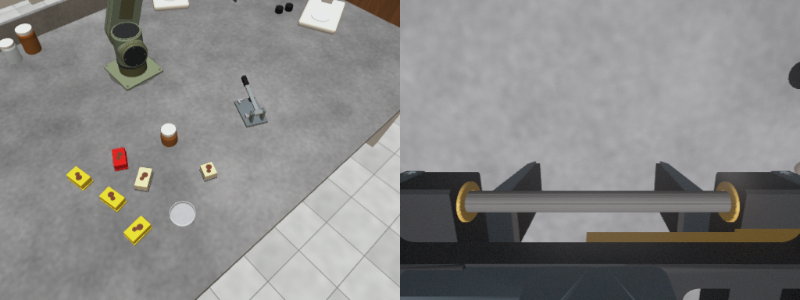

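The top view (800x600) shows the holder at (215,322) with its black handle at (175,367). The long ivory block is at (503,325), the short one at (394,258), the jar at (405,373) and the dish at (485,227). The red and yellow blocks are decoys.

```bash
cat > m.py <<'E'
from h import *
import pickle
fs=pickle.load(open('f0.pkl','rb'))
def cnts(m,a=40):
    c,_=cv2.findContours(m.astype(np.uint8),0,2); return [k for k in c if cv2.contourArea(k)>a]
for n in('top','scene'):
    f=fs[n]; hsv=cv2.cvtColor(f['color'],cv2.COLOR_BGR2HSV).astype(int); H,S,V=hsv[...,0],hsv[...,1],hsv[...,2]
    print(n)
    m=(S>25)&(S<110)&(V>140)&(H>12)&(H<35); 
    for c in cnts(m):
        P=np.array([ray(f,*p,.036)[:2] for p in cv2.convexHull(c)[:,0].astype(float)])
        (cx,cy),wh,a=cv2.minAreaRect((P*1000).astype(np.float32)); print('ivory',cv2.boundingRect(c),round(cx),round(cy),np.round(wh),round(a,1))
    m=(V<45)
    for c in cnts(m,20):
        x,y,w,h=cv2.boundingRect(c)
        if w<60: 
            M=cv2.moments(c);u,v=M['m10']/M['m00'],M['m01']/M['m00'];print('black',x,y,w,h,u,v,ray(f,u,v,.08).round(3))
f=fs['top'];img=f['color'][165:255,95:175]
cv2.imwrite('pics/hold.png',cv2.resize(img,None,fx=7,fy=6.5,interpolation=2) if 0 else cv2.resize(img,(533,600),interpolation=2))
f=fs['scene'];img=f['color'][85:165,285:365]
cv2.imwrite('pics/hold2.png',cv2.resize(img,(600,600),interpolation=2))
E
python3 m.py
```

```text
top
ivory (308, 193, 29, 28) 531 -307 [46. 76.] 40.4
ivory (242, 155, 20, 20) 657 -108 [47. 50.] 70.7
black 199 378 33 6 212.7238095238095 380.7863945578231 [0.077 0.001 0.08 ]
black 106 227 12 16 111.51267056530213 234.79922027290448 [0.459 0.274 0.08 ]
scene
ivory (172, 213, 23, 31) 537 -312 [48. 90.] 41.0
ivory (256, 207, 22, 21) 660 -109 [48. 60.] 70.6
ivory (382, 0, 48, 42) 292 941 [157. 306.] 65.9
ivory (196, 0, 46, 13) -268 428 [203.  90.] 44.0
black 309 97 9 13 313.0480769230769 102.77884615384616 [0.446 0.285 0.08 ]
black 152 60 36 29 172.8158914728682 73.26688815060908 [0.024 0.009 0.08 ]
black 352 7 10 11 356.93719806763283 12.152173913043478 [0.183 0.807 0.08 ]
black 365 4 10 11 369.4855072463768 9.130434782608695 [0.201 0.864 0.08 ]
```

View pics/hold.png

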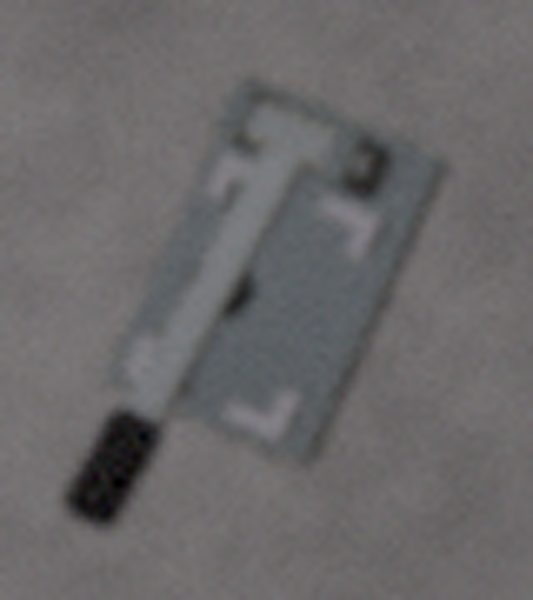

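The crop (6.67x of [95,165]) shows base corners at (248,82), (445,165), (310,465) and (115,380). The hinge end is at the top and the handle is at lower left (112,467).

```bash
cat > g.py <<'E'
from h import *
import pickle
fs=pickle.load(open('f0.pkl','rb'))
f=fs['top']
C=np.array([ray(f,95+x*.15-.4,165+y*.15-.4,.015)[:2] for x,y in[(248,82),(445,165),(310,465),(115,380)]])
print(C.round(4)); print([np.linalg.norm(C[i]-C[(i+1)%4]).round(4) for i in range(4)])
d=(C[0]+C[1]-C[2]-C[3]); ya=np.degrees(np.arctan2(d[1],d[0])); 
e=(C[0]+C[3]-C[1]-C[2]); print('yaw',ya,np.degrees(np.arctan2(e[1],e[0]))-90)
ex=d/np.linalg.norm(d); o=C.mean(0)-ex*.014; print('nest',o,'hinge',o+ex*.069)
A=[];b=[]
for n,(u,v) in(('top',(111.5,234.8)),('scene',(313.05,102.8))):
    p0=ray(fs[n],u,v,0);p1=ray(fs[n],u,v,.1);k=(p1-p0)/np.linalg.norm(p1-p0);Q=np.eye(3)-np.outer(k,k);A.append(Q);b.append(Q@p0)
h=np.linalg.lstsq(np.vstack(A),np.hstack(b),rcond=None)[0];print('handle',h, 'dist',np.linalg.norm(h[:2]-o-ex*.069), 'dir',np.degrees(np.arctan2(*(o+ex*.069-h[:2])[::-1])))
E
python3 g.py
```

```text
[[0.6279 0.2433]
 [0.5901 0.1567]
 [0.4604 0.2125]
 [0.4982 0.2971]]
[np.float64(0.0945), np.float64(0.1412), np.float64(0.0926), np.float64(0.1404)]
yaw -22.89733432745587 -23.812243227247563
nest [0.53124215 0.23284366] hinge [0.5948052  0.20599706]
handle [0.45860709 0.26759212 0.09919054] dist 0.14947867572922965 dir -24.33467521971459
```

Emit:
apply_moves --fingers '[0,0,0,0,0]' --pt "0.027 -0.024 0" --pt "0.027 -0.024 0" --pt "0.027 -0.024 0" --pt "0.027 -0.024 0" --pt "0.027 -0.024 0" --roll '[-0.033,-0.033,-0.033,-0.033,-0.034]'

```text
time: 0.57
tool_pos: [0.2735, 0.4369, 0.2387]
orientation: [-180.0, 0.0, 156.6]
force: [0.8, 0.0, -0.4]
width: 0.0912
finger_force: 0.0
```

Emit:
apply_moves --fingers '[0,0,0,0,0]' --pt "0.027 -0.024 0" --pt "0.027 -0.024 0" --pt "0.027 -0.024 0" --pt "0.027 -0.024 0" --pt "0.027 -0.024 0" --roll '[0,0,0,0,0]'

```text
time: 0.98
tool_pos: [0.4086, 0.3168, 0.2389]
orientation: [-180.0, -0.0, 156.6]
force: [0.4, 0.8, -0.2]
width: 0.0912
finger_force: 0.0
```

Emit:
apply_moves --fingers '[0,0,0,0]' --pt "0.027 -0.024 0" --pt "0.024 -0.026 0" --pt "0 0 0" --pt "0 0 0" --roll '[0,0,0,0]'

```text
time: 1.32
tool_pos: [0.4594, 0.2671, 0.2385]
orientation: [-180.0, -0.1, 156.4]
force: [-0.2, 0.3, -0.5]
width: 0.0912
finger_force: 0.0
```

```bash
python3 - <<'E'
from h import *
import pickle
f=grab('wrist','w1.png');pickle.dump(f,open('w1.pkl','wb'))
s=readout.observe();print(s['tool_pos'],s['orientation'],s['time'],s['force'])
R,t,F=cam(f);print(-R.T@t)
print(proj(f,[.4586,.2676,.095]))
E
```

```text
[0.45854008 0.26797293 0.23858094] [-1.79980057e+02 -6.95239609e-02  1.56539310e+02] 1.3667 [-0.63819839 -0.88594366  0.04841062]
[0.3963319  0.29435095 0.38417353]
[253.66414205 188.5334537 ]
```

View pics/w1.png

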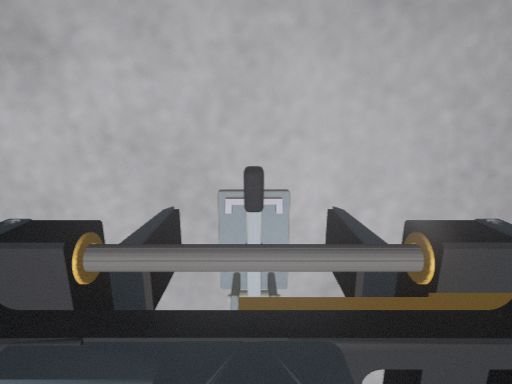

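The wrist view shows the handle at (254,189), matching the projected (253.7,188.5), and the base is square to the view. I'll descend and grip.

Emit:
apply_moves --fingers '[60,60,60,60,60]' --pt "0 0 -0.03" --pt "0 0 -0.03" --pt "0 0 -0.03" --pt "0 0 -0.03" --pt "0 0 -0.02" --roll '[0,0,0,0,0]' --squeeze 12

```text
time: 1.78
tool_pos: [0.4561, 0.2689, 0.0965]
orientation: [-179.9, -0.2, 156.8]
force: [0.2, 1.0, -0.1]
width: 0.0697
finger_force: 0.0
```

Emit:
apply_moves --fingers '[255,255,255,255,255]' --pt "0 0 0" --pt "0 0 0" --pt "0 0 0" --pt "0 0 0" --pt "0 0 0" --roll '[0,0,0,0,0]'

```text
time: 2.2
tool_pos: [0.4594, 0.269, 0.1006]
orientation: [179.8, 0.1, 156.7]
force: [0.1, 0.1, 0.6]
width: 0.0392
finger_force: 0.0
```

Emit:
apply_moves --fingers '[255,255,255,255,255]' --pt "0 0 0" --pt "0 0 0" --pt "0 0 0" --pt "0 0 0" --pt "0 0 0" --roll '[0,0,0,0,0]'

```text
time: 2.62
tool_pos: [0.4585, 0.2678, 0.0991]
orientation: [-180.0, 0.0, 156.6]
force: [-0.8, -3.1, 1.9]
width: 0.0203
finger_force: 12.0
```

```bash
python3 -c "
import numpy as np
a=np.linspace(.201,1.90,16);r=.1526
for i in range(15):
  h=r*(np.cos(a[i])-np.cos(a[i+1]));print([round(h*.918,4),round(-h*.397,4),round(r*(np.sin(a[i+1])-np.sin(a[i])),4)])"
```

```text
[np.float64(0.004), np.float64(-0.0017), np.float64(0.0167)]
[np.float64(0.0057), np.float64(-0.0025), np.float64(0.0161)]
[np.float64(0.0074), np.float64(-0.0032), np.float64(0.0153)]
[np.float64(0.0089), np.float64(-0.0039), np.float64(0.0143)]
[np.float64(0.0103), np.float64(-0.0045), np.float64(0.0131)]
[np.float64(0.0116), np.float64(-0.005), np.float64(0.0117)]
[np.float64(0.0128), np.float64(-0.0055), np.float64(0.0102)]
[np.float64(0.0138), np.float64(-0.006), np.float64(0.0086)]
[np.float64(0.0146), np.float64(-0.0063), np.float64(0.0068)]
[np.float64(0.0152), np.float64(-0.0066), np.float64(0.005)]
[np.float64(0.0156), np.float64(-0.0067), np.float64(0.0031)]
[np.float64(0.0158), np.float64(-0.0068), np.float64(0.0012)]
[np.float64(0.0158), np.float64(-0.0069), np.float64(-0.0008)]
[np.float64(0.0157), np.float64(-0.0068), np.float64(-0.0027)]
[np.float64(0.0153), np.float64(-0.0066), np.float64(-0.0047)]
```

Emit:
apply_moves --fingers '[255,255,255,255,255]' --pt "0.004 -0.0017 0.0167" --pt "0.0057 -0.0025 0.0161" --pt "0.0074 -0.0032 0.0153" --pt "0.0089 -0.0039 0.0143" --pt "0.0103 -0.0045 0.0131" --roll '[0,0,0,0,0]'

```text
time: 3.03
tool_pos: [0.4941, 0.2523, 0.1742]
orientation: [-179.9, -0.2, 156.6]
force: [-0.4, -0.8, -6.6]
width: 0.0202
finger_force: 12.0
```

Emit:
apply_moves --fingers '[255,255,255,255,255]' --pt "0.0116 -0.005 0.0117" --pt "0.0128 -0.0055 0.0102" --pt "0.0138 -0.006 0.0086" --pt "0.0146 -0.0063 0.0068" --pt "0.0152 -0.0066 0.005" --roll '[0,0,0,0,0]'

```text
time: 3.45
tool_pos: [0.5617, 0.223, 0.2169]
orientation: [-179.9, -0.2, 156.6]
force: [-3.8, -0.5, 0.4]
width: 0.0199
finger_force: 12.0
```

Emit:
apply_moves --fingers '[255,255,255,255,255]' --pt "0.0156 -0.0067 0.0031" --pt "0.0158 -0.0068 0.0012" --pt "0.0158 -0.0069 -0.0008" --pt "0.0157 -0.0068 -0.0027" --pt "0.0153 -0.0066 -0.0047" --roll '[0,0,0,0,0]'

```text
time: 3.87
tool_pos: [0.6415, 0.1884, 0.2142]
orientation: [-180.0, 0.0, 156.6]
force: [-3.3, -2.0, 5.8]
width: 0.0197
finger_force: 12.0
```

Emit:
apply_moves --fingers '[255,255]' --pt "0 0 0" --pt "0 0 0" --roll '[0,0]'

```text
time: 4.03
tool_pos: [0.6433, 0.1876, 0.2133]
orientation: [-180.0, 0.2, 156.6]
force: [1.0, -4.1, 3.0]
width: 0.0203
finger_force: 12.0
```

```bash
python3 - <<'E'
from h import *
import pickle
f={n:grab(n) for n in('scene','top')};pickle.dump(f,open('f1.pkl','wb'))
a=cv2.resize(f['scene']['color'][60:180,260:380],(400,400),interpolation=2);b=cv2.resize(f['top']['color'][150:270,80:200],(400,400),interpolation=2)
cv2.imwrite('pics/c.png',np.hstack([a,b]))
E
```

```text
(no output)
```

View pics/c.png

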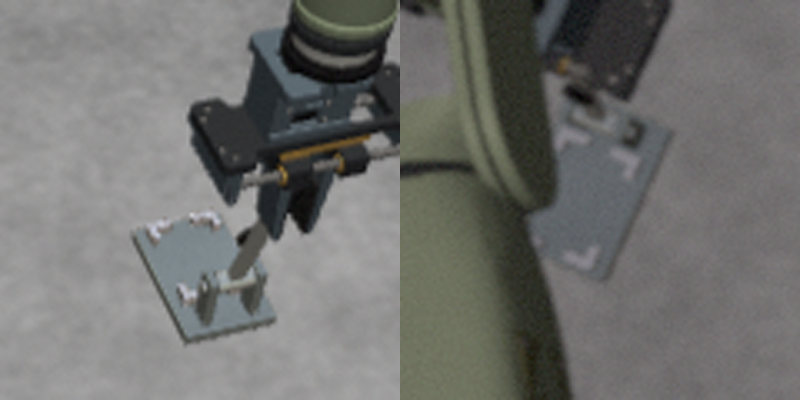

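The lever is up and leaning back in the grip, and the nest is empty. I'll release it, rise and go over to the long block.

Emit:
apply_moves --fingers '[150,150,150,150,150]' --pt "0 0 0" --pt "0 0 0" --pt "0 0 0" --pt "0 0 0.02" --pt "0 0 0.035" --roll '[0,0,0,0,0]'

```text
time: 4.55
tool_pos: [0.6386, 0.1894, 0.2635]
orientation: [-179.7, -0.5, 156.7]
force: [0.3, 0.1, 0.6]
width: 0.0375
finger_force: 0.0
```

Emit:
apply_moves --fingers '[0,0,0,0,0]' --pt "0 0 0.03" --pt "-0.008 -0.033 0" --pt "-0.008 -0.033 0" --pt "-0.008 -0.033 0" --pt "-0.008 -0.033 0" --roll '[0,0,-0.1,-0.1,-0.1]'

```text
time: 4.97
tool_pos: [0.6083, 0.0569, 0.2977]
orientation: [180.0, -0.0, 139.2]
force: [0.6, -0.2, 0.2]
width: 0.0676
finger_force: 0.0
```

Emit:
apply_moves --fingers '[0,0,0,0,0]' --pt "-0.008 -0.033 0" --pt "-0.008 -0.033 0" --pt "-0.008 -0.033 0" --pt "-0.008 -0.033 0" --pt "-0.008 -0.033 0" --roll '[-0.1,-0.057,0,0,0]'

```text
time: 5.38
tool_pos: [0.5684, -0.1084, 0.2977]
orientation: [180.0, -0.1, 130.5]
force: [0.7, 0.2, -0.6]
width: 0.0912
finger_force: 0.0
```

Emit:
apply_moves --fingers '[0,0,0,0,0]' --pt "-0.008 -0.033 -0.01" --pt "-0.008 -0.033 -0.02" --pt "-0.008 -0.033 -0.02" --pt "-0.008 -0.033 -0.02" --pt "-0.008 -0.033 -0.02" --roll '[0,0,0,0,0]'

```text
time: 5.8
tool_pos: [0.5285, -0.2734, 0.207]
orientation: [180.0, -0.0, 130.5]
force: [0.8, -0.4, 0.9]
width: 0.0912
finger_force: 0.0
```

Emit:
apply_moves --fingers '[0,0,0]' --pt "0 -0.033 0" --pt "0 0 0" --pt "0 0 0" --roll '[0,0,0]'

```text
time: 6.05
tool_pos: [0.5289, -0.3065, 0.2071]
orientation: [180.0, -0.1, 130.3]
force: [-0.2, 0.6, -0.2]
width: 0.0911
finger_force: 0.0
```

```bash
python3 - <<'E'
from h import *
import pickle
f=grab('wrist','w2.png');pickle.dump(f,open('w2.pkl','wb'))
g=grab('top');pickle.dump(g,open('f2.pkl','wb'))
s=readout.observe();print(s['tool_pos'],s['orientation'],s['qpos'])
hsv=cv2.cvtColor(f['color'],cv2.COLOR_BGR2HSV).astype(int); H,S,V=hsv[...,0],hsv[...,1],hsv[...,2]
m=((S>25)&(S<130)&(V>130)&(H>12)&(H<35)).astype(np.uint8)
for c in cv2.findContours(m,0,2)[0]:
    if cv2.contourArea(c)<150: continue
    P=np.array([ray(f,*p,.036)[:2] for p in cv2.convexHull(c)[:,0].astype(float)])
    print(cv2.boundingRect(c),cv2.minAreaRect((P*1000).astype(np.float32)))
E
```

```text
[ 0.529429   -0.30471267  0.20801273] [ 1.79946934e+02 -2.98890651e-02  1.30472485e+02] [-3.10317013e+01  2.26778326e+01  8.75270242e+01  6.37239751e-02
  6.98066654e+01 -7.15261755e+01]
(232, 149, 44, 70) ((529.596923828125, -307.12908935546875), (47.769779205322266, 79.10139465332031), 40.23401641845703)
(423, 88, 70, 64) ((650.2109985351562, -114.07060241699219), (59.17919158935547, 57.1165885925293), 70.45182037353516)
```

View pics/w2.png

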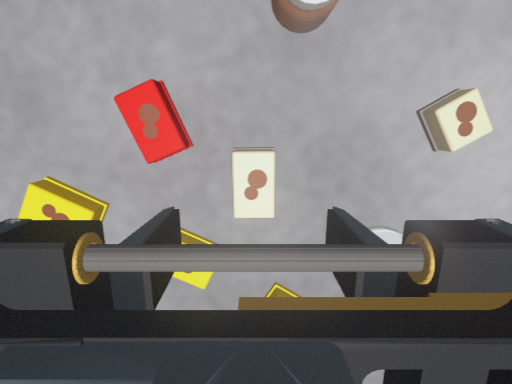

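The wrist view shows the long block centred at (253,184), aligned with the tool and 79x48 mm, as it should be. I'll descend and grasp.

Emit:
apply_moves --fingers '[0,0,0,0,0]' --pt "0 -0.001 -0.036" --pt "0 0 -0.036" --pt "0 0 -0.036" --pt "0 0 -0.036" --pt "0 0 -0.027" --roll '[0,0,0,0,0]' --squeeze 20

```text
time: 6.57
tool_pos: [0.5288, -0.3042, 0.0349]
orientation: [-180.0, -0.1, 130.6]
force: [-0.9, 0.2, 0.0]
width: 0.0911
finger_force: 0.0
```

Emit:
apply_moves --fingers '[255,255,255,255,255]' --pt "0 0 0" --pt "0 0 0" --pt "0 0 0" --pt "0 0 0" --pt "0 0 0" --roll '[0,0,0,0,0]'

```text
time: 6.98
tool_pos: [0.5306, -0.3072, 0.0393]
orientation: [179.9, 0.2, 130.5]
force: [0.5, -0.0, -0.7]
width: 0.0604
finger_force: 0.0
```

Emit:
apply_moves --fingers '[255,255,255,255,255]' --pt "0 0 0" --pt "0 0 0" --pt "0 0 0" --pt "0 0 0" --pt "0 0 0" --roll '[0,0,0,0,0]'

```text
time: 7.4
tool_pos: [0.5297, -0.3071, 0.0381]
orientation: [180.0, 0.1, 130.4]
force: [-0.5, 1.6, 7.0]
width: 0.0479
finger_force: 20.0
```

```bash
cat g2.py 2>/dev/null; python3 - <<'E'
from h import *
import pickle
g=pickle.load(open('f2.pkl','rb'))
cv2.imwrite('pics/d.png',cv2.resize(g['color'][165:255,85:190],(700,600),interpolation=2))
E
```

```text
(no output)
```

View pics/d.png

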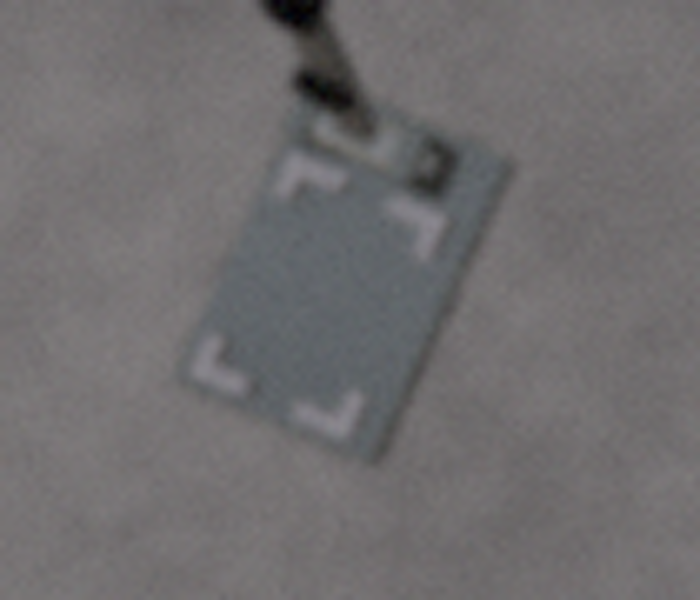

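The top crop shows the lever leaning back and the nest clear. The outer wall corners are at about (285,150), (443,212), (350,440) and (195,385). The block is gripped, so I'll lift it and compute the nest centre.

```bash
python3 - <<'E'
from h import *
import pickle
f=pickle.load(open('f2.pkl','rb'))
k=.15
def fit(px,z):
    C=np.array([ray(f,85+x*k-.4,165+y*k-.4,z)[:2] for x,y in px])
    d=C[0]+C[1]-C[2]-C[3];e=C[0]+C[3]-C[1]-C[2]
    print(C.mean(0).round(4),np.degrees(np.arctan2(d[1],d[0])).round(2),(np.degrees(np.arctan2(e[1],e[0]))-90).round(2),np.linalg.norm(d)/2,np.linalg.norm(e)/2)
fit([(285,150),(443,212),(350,440),(195,385)],.027)
# auto: bright pinkish walls
c=cv2.resize(f['color'][165:255,85:190],(700,600),interpolation=2)
b=c.astype(int);V=b.min(2);m=((b[...,2]-b[...,0]>-8)&(V>115)).astype(np.uint8)
m[:130]=0
pts=[]
for q in cv2.findContours(m,0,2)[0]:
    if cv2.contourArea(q)>500: print(cv2.boundingRect(q),cv2.contourArea(q)); pts.append(q)
if pts:
    h=np.vstack(pts)[:,0]; P=np.array([ray(f,85+x*k-.4,165+y*k-.4,.027)[:2] for x,y in h])*1000
    print(cv2.minAreaRect(P.astype(np.float32)))
E
```

```text
[0.5327 0.2357] -20.22 -21.16 0.10573167705897951 0.07234671511424405
(7, 562, 87, 38) 1146.0
(158, 529, 54, 30) 601.0
(221, 521, 63, 70) 1611.0
(0, 466, 61, 83) 1386.0
(645, 462, 55, 42) 904.5
(293, 451, 56, 56) 1139.0
(161, 407, 110, 80) 4207.0
(295, 391, 67, 46) 1372.5
(532, 380, 39, 33) 574.0
(191, 336, 53, 56) 1289.5
(506, 290, 49, 49) 919.0
(388, 198, 56, 62) 1435.0
(274, 154, 70, 42) 1418.0
(0, 130, 268, 394) 38590.5
(0, 130, 114, 99) 4138.5
((511.1611328125, 222.34814453125), (202.34368896484375, 295.8754577636719), 2.2902450561523438)
```

Emit:
apply_moves --fingers '[255,255,255,255,255]' --pt "0 0 0.02" --pt "0 0 0.03" --pt "0 0 0.04" --pt "0 0 0.04" --pt "0 0 0.03" --roll '[0,0,0,0,0]'

```text
time: 7.82
tool_pos: [0.5294, -0.307, 0.1998]
orientation: [180.0, 0.1, 130.4]
force: [0.9, -0.1, -0.7]
width: 0.0478
finger_force: 20.0
```

```bash
python3 - <<'E'
from h import *
import pickle
f=pickle.load(open('w1.pkl','rb')); g=f['color'].astype(float); q=g[...,2]-g[...,0]  # red-blue: base is bluish
q=cv2.GaussianBlur(q,(3,3),0)
def edge(p,lo,hi):
    d=np.abs(np.gradient(p))[lo:hi]; d[d<d.max()*.3]=0; return lo+(d*np.arange(len(d))).sum()/d.sum()
for r0,r1 in((198,208),(215,225),(230,240),(276,286)):
    p=q[r0:r1].mean(0); l,h=edge(p,205,232),edge(p,276,304); v=(r0+r1-1)/2
    print(v,l,h,ray(f,l,v,.015).round(4),ray(f,h,v,.015).round(4))
for c0,c1 in((222,230),(232,240),(268,276),(278,286)):
    p=q[:,c0:c1].mean(1); e=edge(p,180,198); u=(c0+c1-1)/2; print(u,e,ray(f,u,e,.015).round(4))
cv2.imwrite('pics/e.png',cv2.resize(f['color'][160:310,190:320],(520,600),interpolation=2))
f=pickle.load(open('f2.pkl','rb'));k=.15
P=[]
for x,y,w,h,kk in((274,154,70,42,0),(388,198,56,62,0),(295,391,67,46,0),(191,336,53,56,0)): P.append(ray(f,85+(x+w/2)*k-.4,165+(y+h/2)*k-.4,.027)[:2])
print('Lcentroids',np.mean(P,0))
E
```

```text
202.5 220.6153846153846 285.8632332878581 [0.4757 0.2124 0.015 ] [0.5104 0.2917 0.015 ]
219.5 219.11035742238457 287.44587931439304 [0.4964 0.2004 0.015 ] [0.5333 0.2848 0.015 ]
234.5 219.55211726384366 287.26846424384524 [0.5162 0.1917 0.015 ] [0.5533 0.2764 0.015 ]
280.5 222.6158549011616 283.6054287255078 [0.5815 0.1657 0.015 ] [0.6163 0.2454 0.015 ]
225.5 193.78415252754942 [0.4675 0.2234 0.015 ]
235.5 194.42783835792176 [0.4735 0.2351 0.015 ]
271.5 194.39976943768414 [0.4925 0.2786 0.015 ]
281.5 193.61032331253546 [0.4968 0.291  0.015 ]
Lcentroids [0.53314752 0.23589061]
```

View pics/e.png

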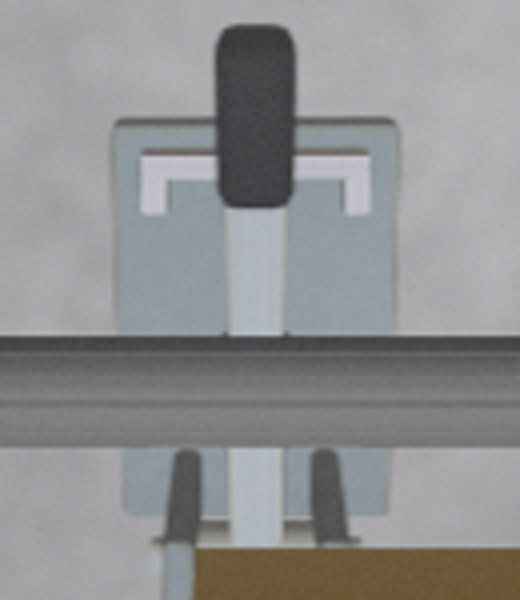

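Emit:
apply_moves --fingers '[255,255,255,255,255]' --pt "0 0.036 0" --pt "0 0.036 0" --pt "0 0.036 0" --pt "0 0.036 0" --pt "0 0.036 0" --roll '[0.09,0.09,0.09,0.09,0.097]'

```text
time: 8.23
tool_pos: [0.5284, -0.1252, 0.1965]
orientation: [180.0, -0.1, 156.8]
force: [0.3, 1.1, -2.2]
width: 0.0479
finger_force: 20.0
```

Emit:
apply_moves --fingers '[255,255,255,255,255]' --pt "0 0.036 0" --pt "0 0.036 0" --pt "0 0.036 0" --pt "0 0.036 0" --pt "0 0.036 0" --roll '[0,0,0,0,0]'

```text
time: 8.65
tool_pos: [0.5285, 0.0549, 0.1966]
orientation: [-180.0, -0.0, 156.6]
force: [1.4, 0.4, -2.2]
width: 0.0478
finger_force: 20.0
```

The crop (4x from [190,160]) shows wall outer corners at (141,155) and (370,155). The base's left and right edges are at columns 113/400, 118/396 and 123/388 on rows 122, 335 and 515. I'll cast these as rays.

```bash
python3 - <<'E'
from h import *
import pickle
f=pickle.load(open('w1.pkl','rb'))
R=lambda x,y,z: ray(f,190+x/4-.4,160+y/4-.4,z)[:2]
W=R(141,155,.027),R(370,155,.027)
B=[(R(a,y,.015),R(b,y,.015)) for y,a,b in((122,113,400),(335,118,396),(515,123,388))]
for l,r in [W]+B: d=r-l; print(((l+r)/2).round(4),np.linalg.norm(d).round(4),(np.degrees(np.arctan2(d[1],d[0]))-90).round(2))
m=[(l+r)/2 for l,r in B]; d=m[2]-m[0]; print('axis',np.degrees(np.arctan2(d[1],d[0])))
ya=np.radians(-23.4);ex=np.array([np.cos(ya),np.sin(ya)])
print('nest from walls',(W[0]+W[1])/2+ex*.052,'from base',m[0]+ex*.059)
E
```

```text
[0.485  0.2559] 0.0733 -23.62
[0.4778 0.2594] 0.0942 -23.62
[0.547  0.2294] 0.0957 -23.61
[0.6106 0.201 ] 0.0951 -23.6
axis -23.73878140831586
nest from walls [0.53268826 0.23526838] from base [0.53193955 0.23598997]
```

Emit:
apply_moves --fingers '[255,255,255,255,255]' --pt "0.001 0.036 0" --pt "0.001 0.036 0" --pt "0.001 0.036 0" --pt "0.001 0.036 0" --pt "0 0.0365 0" --roll '[-0.003,0,0,0,0]'

```text
time: 9.07
tool_pos: [0.5327, 0.2353, 0.1964]
orientation: [-180.0, -0.0, 156.5]
force: [0.6, 0.6, -2.3]
width: 0.0475
finger_force: 20.0
```

Emit:
apply_moves --fingers '[255,255,255,255,255]' --pt "0 0 -0.03" --pt "0 0 -0.03" --pt "0 0 -0.03" --pt "0 0 -0.02" --pt "0 0 0" --roll '[0,0,0,0,0]'

```text
time: 9.48
tool_pos: [0.5297, 0.2324, 0.082]
orientation: [-179.6, -0.4, 156.5]
force: [-0.5, -0.0, -1.9]
width: 0.0479
finger_force: 20.0
```

Emit:
apply_moves --fingers '[255,255]' --pt "0 0 0" --pt "0 0 0" --roll '[0,0]'

```text
time: 9.65
tool_pos: [0.5341, 0.234, 0.0881]
orientation: [179.9, 0.1, 156.4]
force: [-0.1, 0.4, -1.5]
width: 0.0477
finger_force: 20.0
```

```bash
python3 - <<'E'
from h import *
P=[]
for i in range(4):
    f=grab('wrist');s=readout.observe();P.append(np.r_[s['tool_pos'],s['orientation']])
print(np.mean(P,0).round(4))
cv2.imwrite('pics/w3.png',cv2.resize(f['color'][90:350,80:430],(800,594),interpolation=2))
E
```

```text
[5.343000e-01 2.341000e-01 8.860000e-02 1.798541e+02 1.349000e-01
 1.564501e+02]
```

View pics/w3.png

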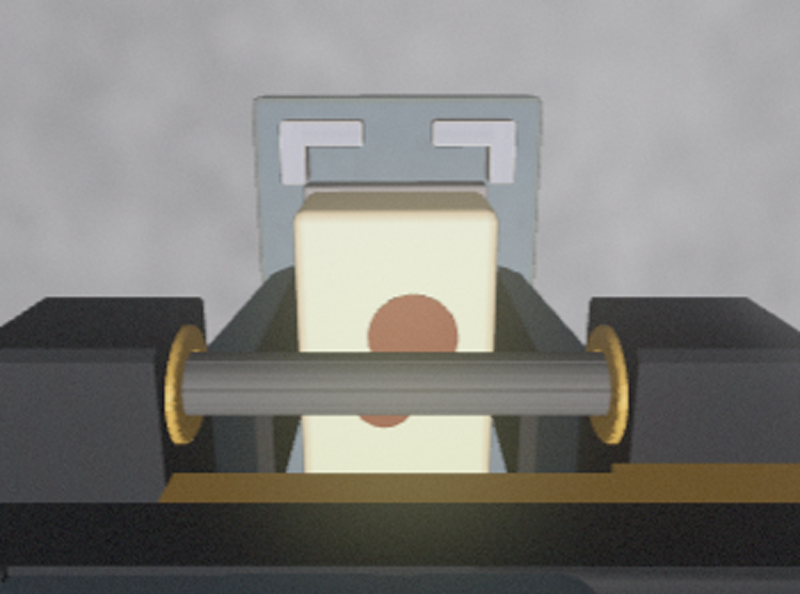

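```bash
python3 - <<'E'
from h import *
f=grab('wrist');ya=np.radians(-23.6);ex=np.array([np.cos(ya),np.sin(ya)]);ey=np.array([-ex[1],ex[0]])
n=np.array([.5325,.2355])
for nm,x,y,z in(('wallL',279,120,.027),('wallR',516,120,.027),('base',397,96,.015),('casL',304,183,.049),('casR',487,183,.049),('topL',297,212,.085),('topR',496,212,.085)):
    p=ray(f,80+x/2.286-.3,90+y/2.286-.3,z)[:2]-n; print(nm,(p@ex*1000).round(1),(p@ey*1000).round(1))
E
```

```text
wallL -51.7 -37.2
wallR -51.6 36.1
base -58.4 -0.7
casL -35.7 -27.1
casR -35.7 24.7
topL -35.1 -23.9
topR -35.0 21.9
```

The wrist crop shows the block's near end (rows 183–212) about 3.5 mm too far toward the hinge, while the sideways fit is good. I'll correct that and descend.

Emit:
apply_moves --fingers '[255,255,255]' --pt "-0.0027 0.0018 0" --pt "0 0 0" --pt "0 0 0" --roll '[0,0,0]'

```text
time: 10.15
tool_pos: [0.5303, 0.2357, 0.0871]
orientation: [180.0, 0.0, 156.5]
force: [0.0, 0.4, -1.1]
width: 0.048
finger_force: 20.0
```

```bash
python3 - <<'E'
from h import *
f=grab('wrist');ya=np.radians(-23.6);ex=np.array([np.cos(ya),np.sin(ya)]);ey=np.array([-ex[1],ex[0]])
n=np.array([.5325,.2355])
g=f['color'].astype(float)
print(readout.observe()['tool_pos'])
q=cv2.GaussianBlur(g,(3,3),0)
for c0,c1 in((220,235),(246,250),(265,285)):
    p=q[:,c0:c1].mean(1).mean(1); d=np.abs(np.gradient(p)); 
    pk=[i for i in range(125,195) if d[i]>5 and d[i]==d[i-2:i+3].max()]
    print(c0,[(i,round(d[i]),[ (float(((ray(f,(c0+c1-1)/2,i,z)[:2]-n)@ex*1000).round(1))) for z in(.015,.027,.049,.085)]) for i in pk])
E
```

```text
[0.53040972 0.23567666 0.0870652 ]
220 [(137, 20, [-58.9, -59.5, -60.8, -62.8]), (150, 26, [-49.3, -50.5, -52.7, -56.3]), (160, 15, [-41.8, -43.4, -46.4, -51.2]), (169, 21, [-34.9, -36.9, -40.6, -46.5]), (182, 24, [-24.8, -27.4, -32.0, -39.7])]
246 [(137, 19, [-58.9, -59.5, -60.8, -62.8]), (171, 20, [-33.4, -35.5, -39.3, -45.5]), (182, 24, [-24.9, -27.4, -32.1, -39.7])]
265 [(137, 20, [-58.9, -59.5, -60.8, -62.8]), (149, 16, [-50.1, -51.2, -53.3, -56.8]), (160, 11, [-41.8, -43.4, -46.4, -51.2]), (168, 19, [-35.7, -37.7, -41.2, -47.1]), (171, 23, [-33.4, -35.5, -39.3, -45.5]), (174, 14, [-31.1, -33.3, -37.3, -43.9]), (182, 23, [-24.9, -27.4, -32.1, -39.7])]
```

The block end is now at -40 mm, as it should be. Descending.

Emit:
apply_moves --fingers '[255,255,255,255,255]' --pt "0 0 -0.01" --pt "0 0 -0.01" --pt "0 0 -0.008" --pt "0 0 -0.005" --pt "0 0 0" --roll '[0,0,0,0,0]'

```text
time: 10.62
tool_pos: [0.53, 0.2353, 0.0527]
orientation: [-179.9, -0.1, 156.5]
force: [-0.3, -0.1, -2.1]
width: 0.0475
finger_force: 20.0
```

Emit:
apply_moves --fingers '[255,255,255]' --pt "0 0 -0.001" --pt "0 0 0" --pt "0 0 0" --roll '[0,0,0]'

```text
time: 10.87
tool_pos: [0.5305, 0.2356, 0.0525]
orientation: [-180.0, -0.0, 156.5]
force: [-0.4, 0.5, -1.1]
width: 0.0483
finger_force: 20.0
```

Emit:
apply_moves --fingers '[255,255,255]' --pt "0 0 -0.001" --pt "0 0 0" --pt "0 0 0" --roll '[0,0,0]'

```text
time: 11.12
tool_pos: [0.5306, 0.2356, 0.0523]
orientation: [180.0, 0.0, 156.5]
force: [-0.6, -1.1, 4.4]
width: 0.0479
finger_force: 20.0
```

Emit:
apply_moves --fingers '[255,255,255]' --pt "0 0 -0.001" --pt "0 0 0" --pt "0 0 0" --roll '[0,0,0]'

```text
time: 11.37
tool_pos: [0.5306, 0.2356, 0.0522]
orientation: [180.0, 0.0, 156.5]
force: [-2.2, -1.5, 9.5]
width: 0.048
finger_force: 20.0
```

Seated at the expected height. Release and rise.

Emit:
apply_moves --fingers '[0,0,0,0,0]' --pt "0 0 0.002" --pt "0 0 0" --pt "0 0 0" --pt "0 0 0" --pt "0 0 0" --roll '[0,0,0,0,0]'

```text
time: 11.78
tool_pos: [0.5304, 0.2356, 0.0526]
orientation: [-180.0, -0.0, 156.5]
force: [0.4, 0.2, -0.7]
width: 0.0785
finger_force: 0.0
```

Emit:
apply_moves --fingers '[0,0,0,0,0]' --pt "0 0 0" --pt "0 0 0.02" --pt "0 0 0.035" --pt "0 0 0.035" --pt "0 0 0.035" --roll '[0,0,0,0,0]'

```text
time: 12.2
tool_pos: [0.5301, 0.2354, 0.1789]
orientation: [-180.0, -0.1, 156.5]
force: [1.4, 1.0, 0.4]
width: 0.0913
finger_force: 0.0
```

Emit:
apply_moves --fingers '[0,0,0,0,0]' --pt "0 0 0.035" --pt "0 0 0.035" --pt "0 0 0.035" --pt "0 0 0.015" --pt "0 0 0" --roll '[0,0,0,0,0]'

```text
time: 12.62
tool_pos: [0.5321, 0.2363, 0.3026]
orientation: [179.6, 0.4, 156.5]
force: [-0.4, -0.1, 0.7]
width: 0.0913
finger_force: 0.0
```

```bash
python3 - <<'E'
from h import *
f=grab('wrist');t=grab('scene')
print(readout.observe()['tool_pos'])
a=cv2.resize(f['color'][90:340,130:380],(400,400),interpolation=2);b=cv2.resize(t['color'][60:180,260:380],(400,400),interpolation=2)
cv2.imwrite('pics/w4.png',np.hstack([a,b]))
ya=np.radians(-23.6);ex=np.array([np.cos(ya),np.sin(ya)]);ey=np.array([-ex[1],ex[0]]);n=np.array([.5325,.2355])
hsv=cv2.cvtColor(f['color'],cv2.COLOR_BGR2HSV).astype(int); H,S,V=hsv[...,0],hsv[...,1],hsv[...,2]
m=((S>25)&(S<130)&(V>130)&(H>12)&(H<35)).astype(np.uint8)
for c in cv2.findContours(m,0,2)[0]:
    if cv2.contourArea(c)<300: continue
    P=np.array([ray(f,*p,.051)[:2]-n for p in cv2.convexHull(c)[:,0].astype(float)])*1000
    print(cv2.boundingRect(c),(P@ex).min(),(P@ex).max(),(P@ey).min(),(P@ey).max())
E
```

```text
[0.53027272 0.23547469 0.29744068]
(233, 141, 36, 56) -40.62959614861921 36.527725403906665 -25.414930284054506 22.30472410888966
```

View pics/w4.png

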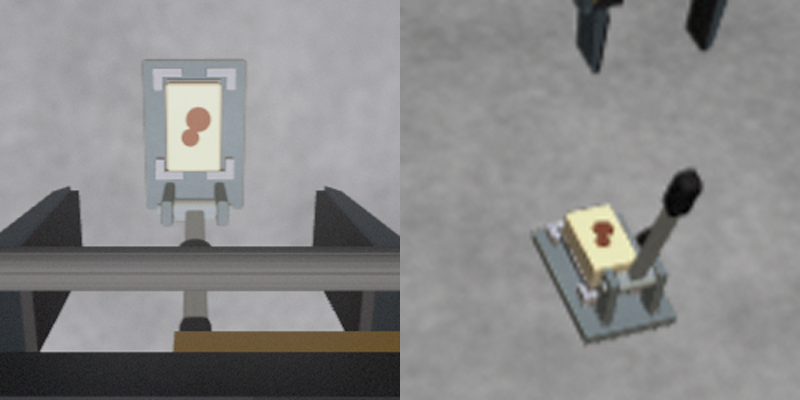

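Both views show the block lying flat and wax up inside the four corner walls, released, with the lever still back. Now I'll grip the handle again.

Emit:
apply_moves --fingers '[60,60,60,60,60]' --pt "0.03 -0.0125 0" --pt "0.03 -0.0125 0" --pt "0.03 -0.0125 0" --pt "0.023 -0.01 0" --pt "0 0 -0.02" --roll '[0,0,0,0,0]' --squeeze 12

```text
time: 13.13
tool_pos: [0.6483, 0.1859, 0.2772]
orientation: [179.9, 0.3, 156.3]
force: [-0.6, 0.3, 0.0]
width: 0.0697
finger_force: 0.0
```

Emit:
apply_moves --fingers '[60,60,60,255,255]' --pt "0 0 -0.03" --pt "0 0 -0.025" --pt "0 0 -0.009" --pt "0 0 0" --pt "0 0 0" --roll '[0,0,0,0,0]'

```text
time: 13.55
tool_pos: [0.6432, 0.1881, 0.213]
orientation: [-179.9, -0.1, 156.5]
force: [0.7, -0.2, 0.7]
width: 0.0595
finger_force: 0.0
```

Emit:
apply_moves --fingers '[255,255,255,255,255]' --pt "0 0 0" --pt "0 0 0" --pt "0 0 0" --pt "0 0 0" --pt "0 0 0" --roll '[0,0,0,0,0]'

```text
time: 13.97
tool_pos: [0.6437, 0.1882, 0.2147]
orientation: [179.9, 0.1, 156.5]
force: [-0.3, 0.1, 0.4]
width: 0.0259
finger_force: 0.0
```

Emit:
apply_moves --fingers '[255,255,255]' --pt "0 0 0" --pt "0 0 0" --pt "0 0 0" --roll '[0,0,0]'

```text
time: 14.22
tool_pos: [0.6434, 0.1876, 0.2144]
orientation: [-180.0, 0.0, 156.5]
force: [-1.8, -3.1, 3.3]
width: 0.0199
finger_force: 12.0
```

Gripped. Now the reverse arc.

Emit:
apply_moves --fingers '[255,255,255,255,255]' --pt "-0.0153 0.0066 0.0047" --pt "-0.0157 0.0068 0.0027" --pt "-0.0158 0.0069 0.0008" --pt "-0.0158 0.0068 -0.0012" --pt "-0.0156 0.0067 -0.0031" --roll '[0,0,0,0,0]'

```text
time: 14.63
tool_pos: [0.5657, 0.2213, 0.2175]
orientation: [-180.0, 0.2, 156.5]
force: [3.3, -3.3, -4.0]
width: 0.02
finger_force: 12.0
```

Emit:
apply_moves --fingers '[255,255,255,255,255]' --pt "-0.0152 0.0066 -0.005" --pt "-0.0146 0.0063 -0.0068" --pt "-0.0138 0.006 -0.0086" --pt "-0.0128 0.0055 -0.0102" --pt "-0.0116 0.005 -0.0117" --roll '[0,0,0,0,0]'

```text
time: 15.05
tool_pos: [0.4971, 0.251, 0.1759]
orientation: [180.0, 0.1, 156.5]
force: [0.8, -2.4, 1.9]
width: 0.0199
finger_force: 12.0
```

Emit:
apply_moves --fingers '[255,255,255,255,255]' --pt "-0.0103 0.0045 -0.0131" --pt "-0.0089 0.0039 -0.0143" --pt "-0.0074 0.0032 -0.0153" --pt "-0.0057 0.0025 -0.0161" --pt "-0.004 0.0017 -0.0167" --roll '[0,0,0,0,0]'

```text
time: 15.47
tool_pos: [0.46, 0.2672, 0.0997]
orientation: [-180.0, -0.0, 156.5]
force: [-0.3, -2.2, 2.3]
width: 0.0199
finger_force: 12.0
```

Emit:
apply_moves --fingers '[255,255,255,255,255]' --pt "-0.0014 0.0006 -0.01" --pt "-0.0009 0.0004 -0.01" --pt "-0.0003 0.0001 -0.008" --pt "0 0 0" --pt "0 0 0" --roll '[0,0,0,0,0]'

```text
time: 15.88
tool_pos: [0.4574, 0.2682, 0.0711]
orientation: [-179.9, -0.2, 156.4]
force: [-5.4, 2.6, -3.9]
width: 0.0202
finger_force: 12.0
```

Emit:
apply_moves --fingers '[255,255,255]' --pt "0 0 -0.002" --pt "0 0 0" --pt "0 0 0" --roll '[0,0,0]'

```text
time: 16.13
tool_pos: [0.4574, 0.2682, 0.0699]
orientation: [-179.9, -0.1, 156.4]
force: [-5.0, 1.6, -0.8]
width: 0.0198
finger_force: 12.0
```

Emit:
apply_moves --fingers '[255,255,255]' --pt "0 0 -0.002" --pt "0 0 0" --pt "0 0 0" --roll '[0,0,0]'

```text
time: 16.38
tool_pos: [0.4575, 0.2682, 0.0681]
orientation: [-180.0, -0.1, 156.4]
force: [-6.1, 1.4, -0.6]
width: 0.0201
finger_force: 12.0
```

Emit:
apply_moves --fingers '[255,255,255]' --pt "0 0 -0.002" --pt "0 0 0" --pt "0 0 0" --roll '[0,0,0]'

```text
time: 16.63
tool_pos: [0.4577, 0.2681, 0.0665]
orientation: [-180.0, -0.1, 156.4]
force: [-5.9, 2.2, 1.4]
width: 0.0197
finger_force: 12.0
```

Emit:
apply_moves --fingers '[255,255,255]' --pt "0 0 -0.002" --pt "0 0 0" --pt "0 0 0" --roll '[0,0,0]'

```text
time: 16.88
tool_pos: [0.4581, 0.2679, 0.0654]
orientation: [-180.0, -0.0, 156.5]
force: [-6.8, -0.0, 8.0]
width: 0.0199
finger_force: 12.0
```

Emit:
apply_moves --fingers '[255,255,255]' --pt "0 0 -0.002" --pt "0 0 0" --pt "0 0 0" --roll '[0,0,0]'

```text
time: 17.13
tool_pos: [0.4587, 0.2677, 0.0639]
orientation: [180.0, 0.0, 156.5]
force: [-6.1, -1.5, 10.5]
width: 0.0197
finger_force: 12.0
```

The force rises to 10 N, so the lever is at its stop. I'll release and confirm by pressing on the handle from above with closed fingers.

Emit:
apply_moves --fingers '[60,60,60,60,60]' --pt "0 0 0.001" --pt "0 0 0" --pt "0 0 0" --pt "0 0 0" --pt "0 0 0.025" --roll '[0,0,0,0,0]'

```text
time: 17.55
tool_pos: [0.4562, 0.2667, 0.0845]
orientation: [-179.6, -0.3, 156.5]
force: [-0.3, 0.3, -0.2]
width: 0.0505
finger_force: 0.0
```

Emit:
apply_moves --fingers '[60,255,255,255,255]' --pt "0 0 0.03" --pt "0 0 0.02" --pt "0 0 0" --pt "0 0 0" --pt "0 0 0" --roll '[0,0,0,0,0]'

```text
time: 17.97
tool_pos: [0.458, 0.2679, 0.1372]
orientation: [-179.9, -0.0, 156.5]
force: [-0.2, -0.2, 0.1]
width: 0.0361
finger_force: 0.0
```

Emit:
apply_moves --fingers '[255,255,255,255,255]' --pt "0 0 0" --pt "0 0 0" --pt "0 0 0" --pt "0 0 0" --pt "0 0 0" --roll '[0,0,0,0,0]'

```text
time: 18.38
tool_pos: [0.4583, 0.2681, 0.1375]
orientation: [-180.0, -0.0, 156.5]
force: [-0.3, 0.3, -0.4]
width: 0.0025
finger_force: 0.0
```

Emit:
apply_moves --fingers '[255,255,255,255,255]' --pt "0 0 -0.015" --pt "0 0 -0.015" --pt "0 0 -0.008" --pt "0 0 0" --pt "0 0 0" --roll '[0,0,0,0,0]'

```text
time: 18.8
tool_pos: [0.4584, 0.2682, 0.0997]
orientation: [-180.0, -0.0, 156.5]
force: [-0.5, -0.1, 0.6]
width: 0.0005
finger_force: 0.0
```

Emit:
apply_moves --fingers '[255,255,255]' --pt "0 0 -0.002" --pt "0 0 0" --pt "0 0 0" --roll '[0,0,0]'

```text
time: 19.05
tool_pos: [0.4587, 0.2684, 0.0983]
orientation: [179.9, 0.0, 156.5]
force: [-0.5, -0.1, 0.6]
width: 0.0002
finger_force: 0.7
```

Emit:
apply_moves --fingers '[255,255,255]' --pt "0 0 -0.002" --pt "0 0 0" --pt "0 0 0" --roll '[0,0,0]'

```text
time: 19.3
tool_pos: [0.4587, 0.2684, 0.0982]
orientation: [179.9, 0.1, 156.5]
force: [-3.1, -2.5, 15.4]
width: 0.0007
finger_force: 7.3
```

A firm stop at handle top z = 0.073 m means lever angle 0. I'll retreat, check and hand in.

Emit:
apply_moves --fingers '[255,255,255,255,255]' --pt "0 0 0.01" --pt "0 0 0.03" --pt "0 0 0.035" --pt "0 0 0.035" --pt "0 0 0.03" --roll '[0,0,0,0,0]'

```text
time: 19.72
tool_pos: [0.4585, 0.2682, 0.2384]
orientation: [179.9, 0.1, 156.5]
force: [0.3, 0.0, 0.1]
width: 0.0005
finger_force: 0.0
```

Emit:
apply_moves --fingers '[255,255,255]' --pt "0 0 0" --pt "0 0 0" --pt "0 0 0" --roll '[0,0,0]'

```text
time: 19.97
tool_pos: [0.4578, 0.2679, 0.2354]
orientation: [-179.9, -0.0, 156.5]
force: [-0.6, -0.5, 0.2]
width: 0.0008
finger_force: 0.0
```

```bash
python3 - <<'E'
from h import *
f=grab('wrist');s=readout.observe();print(s['tool_pos'],s['force'])
g=f['color'].max(2); m=(g<70).astype(np.uint8); m[:, :200]=0;m[:,310:]=0;m[240:]=0
for c in cv2.findContours(m,0,2)[0]:
    if cv2.contourArea(c)>100: print('dark',cv2.boundingRect(c))
# handle expected at lever angle 0 and 0.1
for a in(0,.1): print(a,proj(f,[.5949-.916*.154*np.cos(a)+.001,.2079+.40*.154*np.cos(a),.073+.154*np.sin(a)]))
E
```

```text
[0.45759875 0.26775105 0.23470512] [-0.12871506 -0.42206703  0.46445113]
dark (255, 210, 55, 30)
dark (200, 210, 52, 30)
dark (245, 165, 17, 37)
0 [253.79156243 182.36164571]
0.1 [253.8127419  186.16514561]
```

The handle is centred at (253.5,183.5), consistent with the lever fully down.

```bash
python3 -c "
from bench import r
print(r.hand_in())"
```

```text
the job is handed in; nothing more can be done
None
```

I handed the job in at about 20 s: the long block lies flat and wax up in the nest, the lever is fully down over it, and I left the short block, jar and dish alone.

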